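# Fit the platter on the photo turntable and set the brass weight on it

## Task

Get the little photo turntable ready for the next product shot: put the white platter on its hub, turn it under a light touch until its three holes drop over the three studs, and press it down until it snaps fully home, never leaning hard on the gearbox. Then stand the brass weight upright in the middle of the platter, and leave everything else where it is.

Things in the scene. Friction and masses are not known exactly. Their poses are not given: they have to be found in the camera images.
- turntable: Photo turntable, fixed to the desk: grey round housing 120 mm across, 34 mm high, origin under its centre, z up. A metal drive hub 51 mm across rises 12 mm above it. The geared hub has stopped at any angle: these axes do not show it, and it does not turn by hand below about 1.2 N m. A load of more than 40 N on the turntable hurts its gearbox.
- hub_face (a point): Centre of the hub's flat upper face on the turning axis, 46 mm above the desk (axes as the housing). From it rise a central steel spindle, 8.4 mm across, and around it three brass studs, 7 mm across and 11 mm tall, 17 mm from the axis, 120 degrees apart; their last 2.5 mm taper to 5 mm across.
- spindle_tip (a point): Top of the spindle, 19 mm above the hub face; its last 4.5 mm are a cone ending 2.8 mm across. Three sprung balls in the spindle hold the platter down: with its holes over the studs it slides freely to about 7 mm above home, then needs a push of about 8 to 12 N past the balls until it snaps home.
- platter_center (a point): Centre, half-way up, of the platter: flat white disc 64 mm across, 20 mm thick, 0.1 to 0.2 kg, lying on the desk right side up, z up. Grip it across the rim. Three through holes 9 mm across lie 17 mm from its axis, at 0, 120 and 240 degrees from its own x axis. Home, this point is 10 mm above the hub face; resting on the stud tips, 21 mm.
- platter_bore (a point): Centre of the platter's underside, 10 mm below its centre: mouth of the centre bore, 10 mm across in the lowest 4 mm and 16 mm above that, which goes over the spindle.
- weight_center (a point): Centre, half-way up, of the brass weight: turned brass cylinder with a narrower knob, 30 mm across, 40 mm high in all, 0.2 kg, upright on the desk, z up.
- wax_tin: Round pale metal tin 49 mm across, 19 mm high, origin under its centre; waits behind the turntable, not to be disturbed.
- earbud_case: Dark earbud case 26x58x45 mm, origin under its centre; waits behind the turntable, not to be disturbed.
- tape_measure: Dark tape measure 32x69x60 mm, origin under its centre; waits behind the turntable, not to be disturbed.
Mind the look-alikes: they are no part of the job. There is more than one size of the turntable; the job needs the larger. Of the things that look like the part that bears weight_center, the smaller one is meant.

How it is judged (in metres and radians):
On the way, in this order (a step that is already met when the one before it is completed fails the run):
1. the platter is fully home on the hub, over its studs (z of platter_center in the frame of hub_face below 0.0118 m and horizontal distance between platter_center and hub_face below 0.003 m and angle between platter_center's own z axis and vertical below 0.05 rad), for 0.2 s.
2. the brass weight stands on the platter (z of weight_center in the frame of platter_center between 0.027 and 0.033 m and horizontal distance between weight_center and platter_center below 0.01 m), for 0.2 s.
At the end, for the whole second after the job is handed in: The platter sits home on the hub (underside within 1.8 mm of the hub face, on the axis within 3 mm, level) and the brass weight stands upright and still on it, within 10 mm of the middle (all of step 1 and all of step 2 and angle between weight_center's own z axis and vertical below 0.08 rad); the robot touches nothing.
It fails at once if more than 40 N on the turntable (contact force between turntable and anything else above 40 N).
It fails at once if a thing waiting behind the turntable is moved by more than 20 mm (distance of any of wax_tin, earbud_case, tape_measure from where it was at the start of the episode above 0.02 m).
It also fails if it takes over 72 s, if anything falls off the work surface, if the arm or the gripper's body presses on something with over 40 N, if the wrist force passes 120 N, or if a joint passes its speed limit or range.

## Robot

A 6-joint arm with a two-finger parallel gripper is mounted at the origin on a cart in front of the work surface, level with it; the furniture and walls round the work are solid. World frame = base frame: x ahead of the robot, y to its left, z up, the work surface at z = 0. Lengths are in m, angles in degrees, forces in N, time in s.
With the tool pointing down it reaches from about 0.2 to 0.875 m from the base axis. Payload 3.4 kg.
Tool frame: the origin (TCP) lies midway between the tips of the shut fingers; the grasp point (between the pads) lies 19 mm behind it (grasp_offset is the distance from the TCP to the grasp point, in m); z points along the fingers, y is the line along which they close (so a half turn about z gives the same grasp; the last joint's range is limited). The gripper opens to 94 mm and grips with 3 to 60 N. Pads are 16 mm wide; open, the fingers measure 119 mm over their backs; the gripper's body (75 mm by 177 mm) begins 78 mm behind the grasp point.
Start: joints at [-78.438, 15.808, 86.224, -0, 77.962, -6.933], TCP at [0.182, -0.545, 0.205] pointing down, gripper open.
Joint ranges: [-165.64, 165.64], [-43.16, 119.46], [12.63, 154.43], [-67.54, 247.53], [6.08, 155.33], [-154.97, 154.97]. Speed limits (degrees/s): [147.25, 147.25, 180, 180, 180, 180].

## Interface

Orientations are given as a 3x3 rotation matrix whose columns are the frame's x, y, z axes.
In Python, from rig import observe, read_camera, get_calibration, sign_off, grasp_offset gives the robot as it stands.
- The arm moves only by the tool arm_command, never from a script. Its argument "steps" is a list of rows, each a list of 5 numbers: the finger opening in mm, from 0 to 94, then the shift along the tool's x, y, z in mm, then the turn about the tool's z in degrees. A call has 1 to 5 rows; each row shifts and turns the commanded pose from where the row before left it, along the tool's axes as they then stand; what a row does not reach is not made up. A row lasts 1/8 s, in which the tool goes at most 62.5 mm and 10.7 degrees, less where a joint would pass 70% of its speed; a pose out of reach is approached as far as the arm can. A call with a gripper value outside its range is refused whole. The fingers move at their own pace and stop on an object; "grip_force" is the grip in N (left out, the last holds). Time passes only in rows, so rows that do not move let the fingers close. It gives the time, the measured TCP pose, the force, the opening and the grip force at its end, in the units of the state.
- observe(): the state, without advancing time (a new reading comes with each control period).
- read_camera(name): name is "side" or "top" or "wrist"; returns the picture (420x560x3 uint8, red, green, blue); there is no depth.
- get_calibration(name): a dict with "fx", "fy", "cx", "cy" (pixels), "T" (4x4, takes a point from camera to world coordinates); the wrist camera has in their place "hand_eye" (4x4, takes a point from camera to tool coordinates, whose origin is the TCP and whose axes are the flange's). Camera axes: x right, y down, z forward; pixel columns grow to the right and rows downward; lengths in m; the calibration is good to about 2 mm. A picture is of the moment at which its call begins: read the wrist's pose just before it. get_calibration takes no time and is no camera call.
- sign_off(): hands the job in; it is judged then, once.
The state is a dict: "clock": time; "joint_pos": joint angles; "joint_vel": joint speeds; "joint_torque": joint torques, N m; "position": TCP position; "tcp_rot": TCP orientation; "force": force on the tool from outside, world axes, zero at the start; "wrist_torque": the same for the moment, N m; "grip_width": opening from 0.0 (shut) to 1.0 (fully open); "grip_force": force on a finger pad.
Only numpy, scipy, OpenCV 4.12 (cv2) and the standard library are available. Lean on these libraries where they do the work, as an engineer would, in place of code of your own. Each camera call takes 0.05 s, during which the arm holds its last target. There are 200 camera calls.

## Working session

There is one attempt and no reset: what is moved stays moved. The work goes in short steps, Python scripts to look and compute and a tool call to move; the robot and the scene stay as the last step left them, time stands still between calls to the robot, and variables do not carry over. Pictures are saved under pics/ and viewed, at most 10 in all, crops included, and the job is handed in when it is done.

Besides the shell and the picture viewer there is one more tool, called after "Request:" in YAML: its name, and indented under it one key for each argument. arm_command: Moves the arm, as the interface text tells. Its arguments: {"type":"object","properties":{"steps":{"type":"array"},"grip_force":{"type":"number"}},"required":["steps"]}

```bash
mkdir -p pics; cat > h.py <<'E'
import numpy as np, cv2
from rig import *
def save(n,f,crop=None,s=1):
    im=read_camera(n)[:,:,::-1]
    cv2.imwrite('pics/raw_'+f,im)
    if crop: x0,y0,x1,y1=crop; im=im[y0:y1,x0:x1]
    cv2.imwrite('pics/'+f,cv2.resize(im,None,fx=s,fy=s,interpolation=cv2.INTER_CUBIC))
def T(n,st=None):
    c=get_calibration(n)
    if 'T' in c: return c,np.array(c['T'])
    W=np.eye(4); W[:3,:3]=st['tcp_rot']; W[:3,3]=st['position']
    return c,W@np.array(c['hand_eye'])
def ray(n,u,v,z,st=None):
    c,M=T(n,st); d=M[:3,:3]@[(u-c['cx'])/c['fx'],(v-c['cy'])/c['fy'],1]
    return M[:3,3]+d*(z-M[2,3])/d[2]
def proj(n,p,st=None):
    c,M=T(n,st); q=np.linalg.inv(M)@np.append(p,1)
    return q[0]/q[2]*c['fx']+c['cx'],q[1]/q[2]*c['fy']+c['cy']
E
python3 - <<'E'
from h import *
save('top','top1.png',None,1.4); save('side','side1.png',None,1.4)
print(observe(),grasp_offset)
for n in('top','side','wrist'):print(get_calibration(n))
E
```

```text
{'clock': 0.1, 'joint_pos': array([-7.84367807e+01,  1.58446041e+01,  8.62850756e+01, -6.74221231e-04,
        7.79619852e+01, -6.93218474e+00]), 'joint_vel': array([-0.02685739, -0.13013111, -0.1453193 , -0.05514164, -0.00892892,
        0.03855047]), 'joint_torque': array([ 1.19155291e-03, -4.05455875e+01, -2.37779564e+01,  7.04123033e-02,
        2.98684230e-02, -5.07851416e-05]), 'position': array([ 0.18230501, -0.54482404,  0.20470532]), 'tcp_rot': array([[ 9.48348353e-01,  3.17230658e-01, -3.31964372e-04],
       [ 3.17230780e-01, -9.48347079e-01,  1.56507732e-03],
       [ 1.81673065e-04, -1.58954781e-03, -9.99998720e-01]]), 'force': array([-1.48745105,  0.10598023,  0.3751857 ]), 'wrist_torque': array([ 0.01704775, -0.00583032, -0.04299431]), 'grip_force': 0.0, 'grip_width': 0.9984594622291459} 0.0188
{'fx': 469.6757892134873, 'fy': 469.6757892134873, 'cx': 279.7324567029365, 'cy': 211.87141446891033, 'T': array([[ 0.02615733, -0.98734073,  0.15644192,  0.3433968 ],
       [-0.99965602, -0.02553636,  0.00597823,  0.18287076],
       [-0.00190759, -0.15654448, -0.98766907,  1.
[... 182 characters left out ...]
: array([[ 0.99017205, -0.11128705,  0.08470241,  0.4497497 ],
       [-0.13979273, -0.76955362,  0.62309326, -0.36656421],
       [-0.00415917, -0.62881032, -0.77754761,  0.78573335],
       [ 0.        ,  0.        ,  0.        ,  1.        ]])}
{'fx': 356.957990906523, 'fy': 356.957990906523, 'cx': 277.1800763522078, 'cy': 211.6151408871844, 'hand_eye': array([[-9.52250239e-05, -9.71607243e-01, -2.36599570e-01,
         6.81663869e-02],
       [ 9.99999322e-01,  1.82051564e-04, -1.15007638e-03,
        -6.48299693e-04],
       [ 1.16049587e-03, -2.36599519e-01,  9.71606567e-01,
        -1.79695061e-01],
       [ 0.00000000e+00,  0.00000000e+00,  0.00000000e+00,
         1.00000000e+00]])}
```

View pics/top1.png

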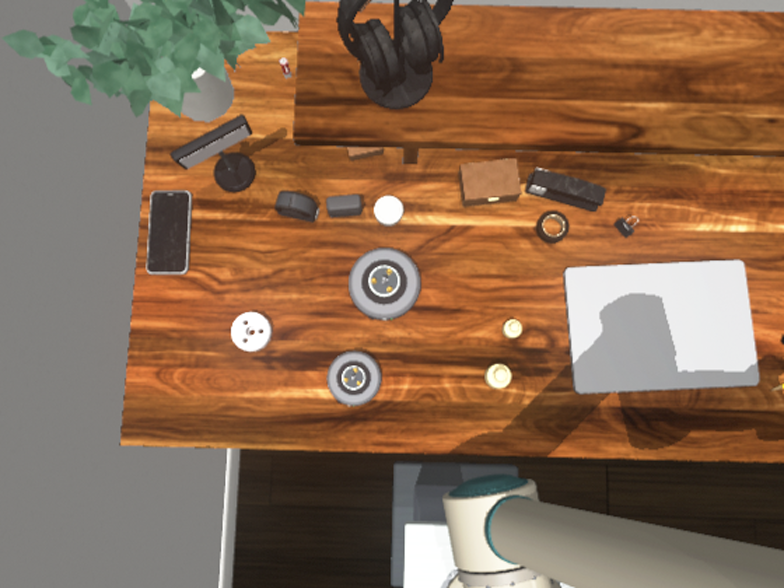

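View pics/side1.png

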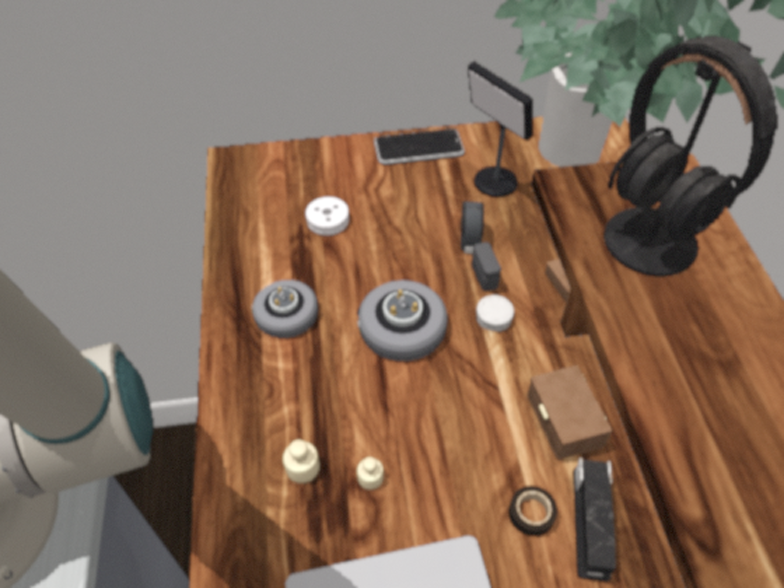

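Candidates in top1.png pixels:
- **Turntable:** large (385,283), small (354,378). I want the large one.
- **Weight:** (512,328) or the larger one at (498,376). I want the smaller one, at (512,328).
- **Platter:** (251,331), which has holes. The pale tin at (388,210) has none.

Next, a close crop to check these and measure.

```bash
python3 - <<'E'
from h import *
im=cv2.imread('pics/raw_top1.png')
def cr(x,y,w,h,s): return cv2.resize(im[y:y+h,x:x+w],None,fx=s,fy=s,interpolation=cv2.INTER_CUBIC)
a=cr(245,170,65,65,6); b=cr(155,210,65,65,6); c=cr(330,215,65,65,4)
o=np.zeros((390+200,780,3),np.uint8); o[:390,:390]=a;o[:390,390:]=b;o[390:,:260]=c[:200]
cv2.imwrite('pics/crop1.png',o)
for n,u,v,z in [('turn',385,281,.046),('small',354,377,.03),('platter',251,331,.02),('wS',512,327,.03),('wL',498,375,.03)]:
    print(n,ray('top',u/1.4,v/1.4,z))
for n,u,v,z in [('turn',403,310,.046),('platter',327,213,.02),('wS',370,468,.03)]:
    print(n,ray('side',u/1.4,v/1.4,z))
E
```

```text
turn [0.5356048  0.20069426 0.046     ]
small [0.3797604  0.24663442 0.03      ]
platter [0.45093098 0.41959756 0.02      ]
wS [ 0.46755528 -0.0085058   0.03      ]
wL [0.38903327 0.01427832 0.03      ]
turn [0.53605443 0.1952196  0.046     ]
platter [0.4511706  0.41722238 0.02      ]
wS [ 0.46707855 -0.01297163  0.03      ]
```

View pics/crop1.png

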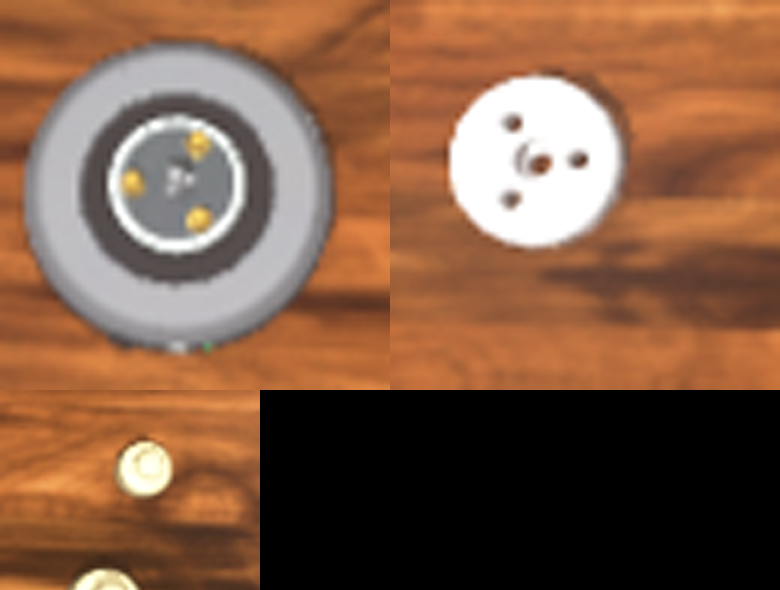

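Crop: large hub studs at (198,143), (133,182) and (199,219). Platter holes at (513,122), (579,158) and (511,199). The brass weight at (145,468) is the smaller one. The choices hold. The platter has to be turned by about 60°. I'll turn the tool first, then travel.

Request:
arm_command:
  steps:
    - [94,0,0,0,-10.4]
    - [94,0,0,0,-10.4]
    - [94,0,0,0,-10.4]
    - [94,0,0,0,-10.4]

```text
clock: 0.6
position: [0.1823, -0.545, 0.205]
tcp_rot: [[0.493, 0.87, -0.0], [0.87, -0.493, 0.001], [0.001, -0.001, -1.0]]
force: [-0.1, 0.6, 0.1]
grip_width: 1.001
grip_force: 0.0
```

Request:
arm_command:
  steps:
    - [94,58.6,-4.1,0,0]
    - [94,58.6,-4.1,0,0]
    - [94,58.6,-4.1,0,0]
    - [94,58.6,-4.1,0,0]
    - [94,58.6,-4.1,0,0]

```text
clock: 1.23
position: [0.3111, -0.2792, 0.2053]
tcp_rot: [[0.499, 0.866, 0.0], [0.866, -0.499, 0.0], [0.0, 0.0, -1.0]]
force: [0.7, -0.7, 0.1]
grip_width: 0.998
grip_force: 0.0
```

Request:
arm_command:
  steps:
    - [94,58.6,-4.1,0,0]
    - [94,58.6,-4.1,0,0]
    - [94,58.6,-4.1,0,0]
    - [94,58.6,-4.1,0,0]
    - [94,58.6,-4.1,0,0]

```text
clock: 1.85
position: [0.4394, -0.0151, 0.2054]
tcp_rot: [[0.498, 0.867, 0.0], [0.867, -0.498, -0.0], [-0.0, 0.0, -1.0]]
force: [0.5, -0.1, 0.2]
grip_width: 1.001
grip_force: 0.0
```

Request:
arm_command:
  steps:
    - [94,58.6,-4.1,0,0]
    - [94,58.6,-4.1,0,0]
    - [94,58.6,-4.1,0,0]
    - [94,58.6,-4.1,0,0]
    - [94,0,0,0,0]

```text
clock: 2.48
position: [0.5426, 0.1979, 0.2042]
tcp_rot: [[0.495, 0.869, -0.001], [0.869, -0.495, 0.001], [0.0, -0.001, -1.0]]
force: [-0.2, -1.6, -0.7]
grip_width: 1.005
grip_force: 0.0
```

```bash
python3 - <<'E'
from h import *
import pickle
st=observe(); pickle.dump(st,open('st_w1.pkl','wb'))
print(st['position'],st['joint_pos'],[proj('wrist',[.5358,.198,z],st) for z in(.046,.065)])
u,v=map(int,proj('wrist',[.5358,.198,.055],st)); print(u,v)
u=max(u,80);v=max(v,60)
save('wrist','w1.png',(u-80,v-60,u+80,v+60),5); print(u-80,v-60)
E
```

```text
[0.54264167 0.19788677 0.2042285 ] [1.30968175e+01 1.60855303e+01 8.60080044e+01 5.67918854e-02
 7.79365706e+01 4.27344883e+01] [(np.float64(272.0416282700502), np.float64(201.53026340976925)), (np.float64(271.7113132979319), np.float64(205.84626260443977))]
271 203
191 143
```

View pics/w1.png

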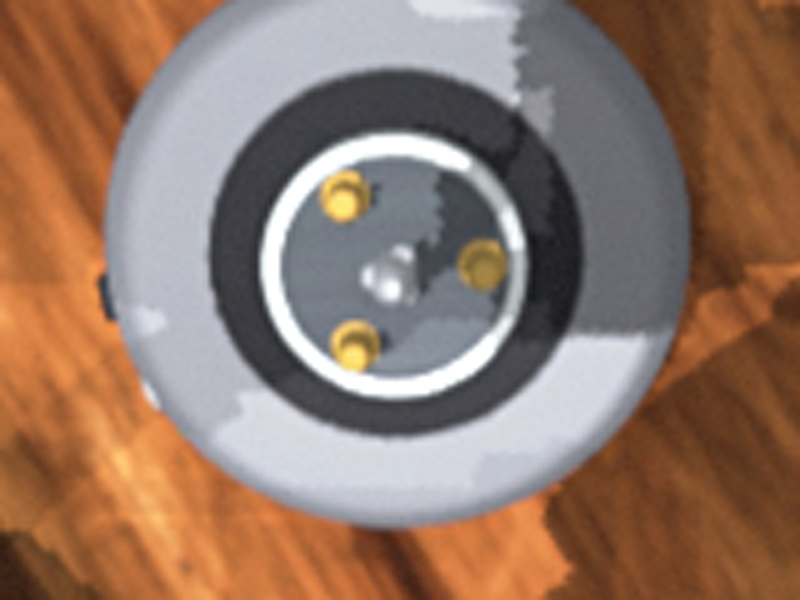

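Wrist view: stud tops at about (344,201), (486,268) and (355,351), spindle tip at (390,288), hub ring centred at about (395,264).

```bash
python3 - <<'E'
from h import *
import pickle
st=pickle.load(open('st_w1.pkl','rb'))
f=lambda u,v,z: ray('wrist',191+u/5,143+v/5,z,st)[:2]
P=np.array([f(344,201,.057),f(486,268,.057),f(355,351,.057)])
c=P.mean(0); print('studs',P,c,'tip',f(390,288,.065),'ring',f(395,264,.046))
for p in P:
    d=p-c; print(np.hypot(*d),np.degrees(np.arctan2(d[1],d[0]))%120)
# platter from top
g=lambda u,v: ray('top',155+(u-390)/6,210+v/6,.02)[:2]
P=np.array([g(513,122),g(579,158),g(511,199)]);c=P.mean(0);print(c)
for p in P:
    d=p-c; print(np.hypot(*d),np.degrees(np.arctan2(d[1],d[0]))%120)
E
```

```text
studs [[0.53589595 0.22056101]
 [0.55255651 0.19656401]
 [0.52327788 0.19486503]] [0.53724345 0.20399668] tip [0.53609047 0.20347734] ring [0.53689677 0.20386686]
0.016619048085630184 94.6507447388434
0.017021592903914532 94.10893681855049
0.016686046208424666 93.17944374271076
[0.45051608 0.42010363]
0.016964540998355704 32.40736241488007
0.017173924202605752 33.56392414844376
0.017367688192463388 32.3909396563366
```

Request:
arm_command:
  steps:
    - [94,37,-47.5,0,0]
    - [94,37,-47.5,0,0]
    - [94,37,-47.5,0,0]
    - [94,37,-47.5,0,0]
    - [94,0,0,0,0]

```text
clock: 3.15
position: [0.4486, 0.4192, 0.2052]
tcp_rot: [[0.495, 0.869, -0.001], [0.869, -0.495, 0.0], [-0.0, -0.001, -1.0]]
force: [0.5, -1.0, -0.5]
grip_width: 1.002
grip_force: 0.0
```

```bash
python3 - <<'E'
from h import *
import pickle
st=observe(); pickle.dump(st,open('st_w2.pkl','wb'))
print(st['position'],st['joint_pos'],st['tcp_rot'])
u,v=map(int,proj('wrist',[.4505,.42,.02],st))
save('wrist','w2.png',(u-80,v-60,u+80,v+60),5); print(u-80,v-60)
E
```

```text
[0.44864502 0.41915301 0.20516033] [3.65334654e+01 1.92151874e+01 8.12557950e+01 4.75284727e-02
 7.95798816e+01 6.62051080e+01] [[ 4.95159076e-01  8.68801503e-01 -1.19893033e-03]
 [ 8.68802196e-01 -4.95159295e-01  1.27109672e-04]
 [-4.83228425e-04 -1.10457282e-03 -9.99999273e-01]]
199 131
```

View pics/w2.png

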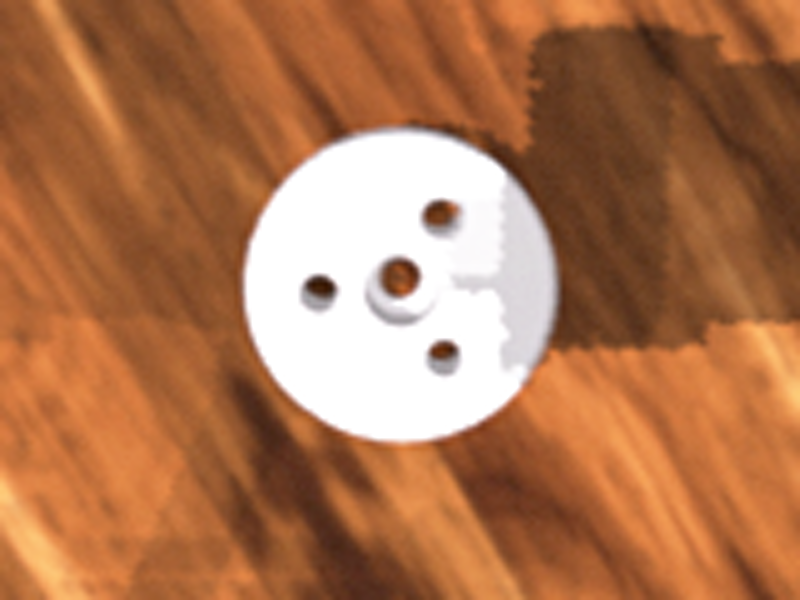

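Platter holes at about (441,218), (318,292) and (444,357). The disc spans 244 to 558 across and 127 to 441 down, so its centre is at (401,284).

```bash
python3 - <<'E'
from h import *
import pickle
st=pickle.load(open('st_w2.pkl','rb'))
f=lambda u,v,z: ray('wrist',199+u/5,131+v/5,z,st)[:2]
P=np.array([f(441,218,.02),f(318,292,.02),f(444,357,.02)])
c=f(401,284,.02); print(P.mean(0),c,np.hypot(*(f(558,284,.02)-f(244,284,.02))))
for p in P:
    d=p-P.mean(0); print(np.hypot(*d),np.degrees(np.arctan2(d[1],d[0]))%120)
R=st['tcp_rot']; print('tool shift',R.T@np.append(c-st['position'][:2],0))
E
```

```text
[0.45159861 0.42232234] [0.4521633  0.42331228] 0.06499891147734858
0.016964051828011476 31.450355355400532
0.017207387756935255 32.13048252453993
0.01691109870165808 32.50685430995702
tool shift [ 5.35569304e-03  9.97180300e-04 -3.68948405e-06]
```

Request:
arm_command:
  steps:
    - [94,0,0,0,-10]
    - [94,0,0,0,-10]
    - [94,0,0,0,-10]
    - [94,0,0,0,-10]
    - [94,0,0,0,-10]

```text
clock: 3.82
position: [0.4517, 0.4143, 0.2055]
tcp_rot: [[-0.346, 0.938, -0.0], [0.938, 0.346, -0.002], [-0.002, -0.001, -1.0]]
force: [0.1, 0.7, 0.0]
grip_width: 1.001
grip_force: 0.0
```

Request:
arm_command:
  steps:
    - [94,0,0,0,-10]
    - [94,0,0,0,0]

```text
clock: 4.08
position: [0.4516, 0.4149, 0.2055]
tcp_rot: [[-0.497, 0.868, 0.0], [0.868, 0.497, -0.001], [-0.001, -0.001, -1.0]]
force: [-0.5, -0.4, -0.3]
grip_width: 1.0
grip_force: 0.0
```

```bash
python3 - <<'E'
from h import *
import pickle
def cen(im):
    hsv=cv2.cvtColor(im,cv2.COLOR_BGR2HSV); m=((hsv[...,1]<40)&(hsv[...,2]>150)).astype(np.uint8)
    m[:100]=0;m[320:]=0;m[:,:180]=0;m[:,400:]=0
    cs,_=cv2.findContours(m,0,1); k=max(cs,key=cv2.contourArea); return cv2.minEnclosingCircle(k)
s1=pickle.load(open('st_w2.pkl','rb')); c1=cen(cv2.imread('pics/raw_w2.png'))
s2=observe(); im=read_camera('wrist')[:,:,::-1]; cv2.imwrite('pics/raw_w3.png',im); c2=cen(im)
p1=ray('wrist',*c1[0],.02,s1)[:2];p2=ray('wrist',*c2[0],.02,s2)[:2]
print(c1,c2,p1,p2)
R1,R2=s1['tcp_rot'][:2,:2],s2['tcp_rot'][:2,:2]
b=np.linalg.solve(R1-R2,p1-p2); t=p1-R1@b
print('bias',b,'true',t,'shift',R2.T@(t-s2['position'][:2]),s2['position'],R2)
print('hub corrected',np.array([.537,.2038])-R1@b, s2['joint_pos'])
E
```

```text
((278.8079833984375, 187.54541015625), 31.287246704101562) ((280.65179443359375, 184.73410034179688), 31.396230697631836) [0.4530125 0.4236656] [0.45028274 0.42435232]
bias [0.00275008 0.0006952 ] true [0.45104678 0.42162057] shift [0.00610441 0.00285859] [0.45160139 0.41490284 0.20548883] [[-0.49716264  0.86765737]
 [ 0.86765667  0.49716225]]
hub corrected [0.53503428 0.20175496] [ 3.61147821e+01  1.91452622e+01  8.13149202e+01 -5.99680120e-02
  7.95822163e+01  6.31318868e+00]
```

Request:
arm_command:
  steps:
    - [94,6.1,2.9,50,0]
    - [94,0,0,50,0]
    - [94,0,0,50,0]
    - [94,0,0,32,0]
    - [94,0,0,0,0]

```text
clock: 4.75
position: [0.4487, 0.4218, 0.0209]
tcp_rot: [[-0.499, 0.867, -0.005], [0.867, 0.499, -0.004], [-0.001, -0.006, -1.0]]
force: [0.3, 0.4, -0.3]
grip_width: 1.0
grip_force: 0.0
```

Request:
arm_command:
  steps:
    - [94,-1.3,2,9,0]
    - [94,0,0,8.5,0]
    - [94,0,0,0,0]

```text
clock: 5.12
position: [0.4527, 0.424, 0.0061]
tcp_rot: [[-0.501, 0.865, 0.0], [0.865, 0.501, -0.0], [-0.0, 0.0, -1.0]]
force: [-0.6, 0.5, -0.2]
grip_width: 0.999
grip_force: 0.0
```

Request:
arm_command:
  steps:
    - [50,0,0,0,0]
    - [50,0,0,0,0]
    - [50,0,0,0,0]
    - [50,0,0,0,0]
    - [50,0,0,0,0]
  grip_force: 15

```text
clock: 5.75
position: [0.4524, 0.424, 0.0061]
tcp_rot: [[-0.501, 0.865, -0.0], [0.865, 0.501, -0.0], [-0.0, -0.0, -1.0]]
force: [-0.4, 0.4, 2.0]
grip_width: 0.676
grip_force: 15.0
```

Request:
arm_command:
  steps:
    - [50,0,0,0,0]
    - [50,0,0,-40,0]
    - [50,0,0,-60,0]
    - [50,-58.2,-9.7,0,0]
    - [50,-58.2,-9.7,0,0]
  grip_force: 30

```text
clock: 6.38
position: [0.4951, 0.3132, 0.1066]
tcp_rot: [[-0.503, 0.864, 0.003], [0.864, 0.503, 0.001], [-0.001, 0.003, -1.0]]
force: [0.8, 1.0, -0.9]
grip_width: 0.674
grip_force: 30.0
```

Request:
arm_command:
  steps:
    - [50,-58.2,-9.7,0,0]
    - [50,-58.2,-9.7,0,0]
    - [50,0,0,0,9.7]
    - [50,0,0,0,9.7]
    - [50,0,0,0,9.7]

```text
clock: 7.0
position: [0.5359, 0.2027, 0.1054]
tcp_rot: [[-0.011, 1.0, -0.0], [1.0, 0.011, -0.0], [-0.0, -0.0, -1.0]]
force: [-0.3, 0.3, -1.6]
grip_width: 0.674
grip_force: 30.0
```

Request:
arm_command:
  steps:
    - [50,0,0,0,9.7]
    - [50,0,0,0,9.7]
    - [50,0,0,0,9.6]
    - [50,0,0,0,0]
    - [50,0,0,0,0]

```text
clock: 7.62
position: [0.5357, 0.2031, 0.1057]
tcp_rot: [[0.467, 0.884, -0.0], [0.884, -0.467, -0.0], [-0.0, -0.0, -1.0]]
force: [-0.5, 0.1, -1.1]
grip_width: 0.676
grip_force: 30.0
```

```bash
python3 - <<'E'
from h import *
st=observe(); R=st['tcp_rot']; print(st['position'],st['joint_pos'][5],np.degrees(np.arctan2(R[1,0],R[0,0])),st['force'],R)
print(R.T@(np.array([.5357,.2030,0.08])-st['position']))
save('wrist','w4.png',(120,60,440,300),2.4)
E
```

```text
[0.53570476 0.20314234 0.10565633] 41.68983399992822 62.12795900297258 [-0.49190017  0.07128748 -1.07221736] [[ 4.67498485e-01  8.83993843e-01 -2.27212066e-04]
 [ 8.83993832e-01 -4.67498526e-01 -1.83858868e-04]
 [-2.68751413e-04 -1.14900323e-04 -9.99999957e-01]]
[-1.21160533e-04  6.52866873e-05  2.56563540e-02]
```

View pics/w4.png

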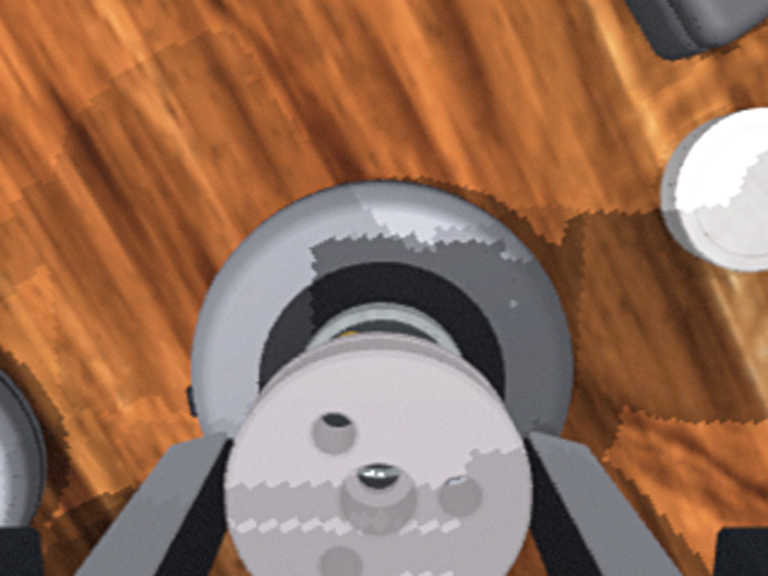

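Gripped platter: holes at (334,432), (461,495) and (341,566), level between the fingers. The hub is seen directly beneath.

```bash
python3 - <<'E'
from h import *
st=observe(); z=st['position'][2]+.014; R=st['tcp_rot']
P=np.array([ray('wrist',120+u/2.4,60+v/2.4,z,st) for u,v in((334,432),(461,495),(341,566))])
c=P.mean(0); print('platter in tool (bias-corrected)',R.T@(c-st['position'])-[.00275,.0007,0], c[:2]-R[:2,:2]@[.00275,.0007])
for p in P: d=p-c; print(np.hypot(*d[:2]),np.degrees(np.arctan2(d[1],d[0]))%120)
E
```

```text
platter in tool (bias-corrected) [-0.00298838 -0.00110005 -0.01399992] [0.53334635 0.20101831]
0.017058858447979667 94.21835055785532
0.017035077115415586 94.76071503501674
0.01718653684336033 94.55800399406954
```

Request:
arm_command:
  steps:
    - [50,0.8,0.4,20,0]
    - [50,0,0,11,0]
    - [50,0,0,4,0]
    - [50,0,0,0,0]

```text
clock: 8.18
position: [0.5365, 0.2037, 0.0708]
tcp_rot: [[0.469, 0.883, -0.0], [0.883, -0.469, -0.0], [-0.0, -0.0, -1.0]]
force: [-0.2, 0.5, -1.6]
grip_width: 0.672
grip_force: 30.0
```

Request:
arm_command:
  steps:
    - [50,0,0,2,0]
    - [50,0,0,2,0]
    - [50,0,0,1,0]
    - [50,0,0,0,0]

```text
clock: 8.68
position: [0.5367, 0.2038, 0.066]
tcp_rot: [[0.47, 0.883, 0.0], [0.883, -0.47, 0.0], [0.0, 0.0, -1.0]]
force: [0.5, -0.3, -2.2]
grip_width: 0.678
grip_force: 30.0
```

Request:
arm_command:
  steps:
    - [50,0,0,1,0]
    - [50,0,0,1,0]
    - [50,0,0,1,0]
    - [50,0,0,0,0]

```text
clock: 9.18
position: [0.5367, 0.2038, 0.0629]
tcp_rot: [[0.47, 0.883, 0.0], [0.883, -0.47, 0.0], [0.0, 0.0, -1.0]]
force: [0.5, 0.5, -0.1]
grip_width: 0.676
grip_force: 30.0
```

Request:
arm_command:
  steps:
    - [50,0,0,1,0]
    - [50,0,0,0.5,0]
    - [50,0,0,0.5,0]
    - [50,0,0,0,0]

```text
clock: 9.68
position: [0.5367, 0.2038, 0.061]
tcp_rot: [[0.47, 0.883, 0.0], [0.883, -0.47, 0.0], [0.0, 0.0, -1.0]]
force: [1.4, 1.1, -0.9]
grip_width: 0.676
grip_force: 30.0
```

Request:
arm_command:
  steps:
    - [50,0,0,0.7,0]
    - [50,0,0,0.7,0]
    - [50,0,0,0,0]

```text
clock: 10.05
position: [0.5367, 0.2038, 0.0598]
tcp_rot: [[0.47, 0.883, 0.001], [0.883, -0.47, 0.0], [0.0, 0.001, -1.0]]
force: [1.2, -0.6, 0.7]
grip_width: 0.678
grip_force: 30.0
```

Request:
arm_command:
  steps:
    - [50,0,0,0.7,0]
    - [50,0,0,0.7,0]
    - [50,0,0,0,0]

```text
clock: 10.42
position: [0.537, 0.2039, 0.0589]
tcp_rot: [[0.47, 0.883, 0.001], [0.883, -0.47, 0.0], [0.001, 0.001, -1.0]]
force: [1.0, 0.7, 5.3]
grip_width: 0.676
grip_force: 30.0
```

Request:
arm_command:
  steps:
    - [50,0,0,0.5,0]
    - [50,0,0,0.5,0]
    - [50,0,0,0,0]

```text
clock: 10.8
position: [0.5372, 0.2039, 0.0586]
tcp_rot: [[0.47, 0.883, 0.002], [0.883, -0.47, 0.0], [0.001, 0.002, -1.0]]
force: [-0.1, 0.8, 8.7]
grip_width: 0.677
grip_force: 30.0
```

At 6.6 mm above home with rising force: these are the balls. Keep pressing in small steps.

Request:
arm_command:
  steps:
    - [50,0,0,0.5,0]
    - [50,0,0,0.5,0]
    - [50,0,0,0,0]

```text
clock: 11.18
position: [0.5375, 0.2041, 0.0571]
tcp_rot: [[0.47, 0.883, 0.002], [0.883, -0.47, 0.001], [0.002, 0.002, -1.0]]
force: [0.5, 0.7, 6.6]
grip_width: 0.673
grip_force: 30.0
```

Request:
arm_command:
  steps:
    - [50,0,0,0.5,0]
    - [50,0,0,0.5,0]
    - [50,0,0,0,0]

```text
clock: 11.55
position: [0.5375, 0.2041, 0.0559]
tcp_rot: [[0.47, 0.883, 0.002], [0.883, -0.47, 0.001], [0.002, 0.002, -1.0]]
force: [1.5, 1.4, 4.8]
grip_width: 0.676
grip_force: 30.0
```

Request:
arm_command:
  steps:
    - [50,0,0,0.7,0]
    - [50,0,0,0.7,0]
    - [50,0,0,0,0]

```text
clock: 11.92
position: [0.5365, 0.2038, 0.0529]
tcp_rot: [[0.47, 0.883, -0.0], [0.883, -0.47, -0.0], [-0.0, -0.0, -1.0]]
force: [3.6, 1.2, -3.9]
grip_width: 0.678
grip_force: 30.0
```

Request:
arm_command:
  steps:
    - [50,0,0,0.7,0]
    - [50,0,0,0.7,0]
    - [50,0,0,0,0]

```text
clock: 12.3
position: [0.5366, 0.2037, 0.0523]
tcp_rot: [[0.47, 0.883, 0.0], [0.883, -0.47, -0.0], [0.0, 0.0, -1.0]]
force: [3.4, 1.7, -2.8]
grip_width: 0.679
grip_force: 30.0
```

Request:
arm_command:
  steps:
    - [50,0,0,0.5,0]
    - [50,0,0,0.5,0]
    - [50,0,0,0,0]

```text
clock: 12.68
position: [0.5366, 0.2038, 0.0521]
tcp_rot: [[0.47, 0.883, 0.001], [0.883, -0.47, 0.0], [0.0, 0.0, -1.0]]
force: [0.7, 0.8, 4.2]
grip_width: 0.675
grip_force: 30.0
```

Request:
arm_command:
  steps:
    - [50,0,0,0.5,0]
    - [50,0,0,0,0]

```text
clock: 12.92
position: [0.5366, 0.2038, 0.0521]
tcp_rot: [[0.47, 0.883, 0.001], [0.883, -0.47, 0.0], [0.001, 0.001, -1.0]]
force: [0.0, 1.0, 8.3]
grip_width: 0.68
grip_force: 30.0
```

Request:
arm_command:
  steps:
    - [94,0,0,0,0]
    - [94,0,0,0,0]
    - [94,0,0,0,0]
    - [94,0,0,-20,0]
    - [94,0,0,-50,0]

```text
clock: 13.55
position: [0.5339, 0.2029, 0.1187]
tcp_rot: [[0.47, 0.883, -0.008], [0.883, -0.47, -0.002], [-0.005, -0.006, -1.0]]
force: [0.5, -0.7, -0.0]
grip_width: 1.0
grip_force: 0.0
```

Request:
arm_command:
  steps:
    - [94,0,0,-60,0]
    - [94,-55,9.8,-20,0]
    - [94,-55,9.8,0,0]
    - [94,-55,9.8,0,0]
    - [94,-55,9.8,0,0]

```text
clock: 14.18
position: [0.4666, -0.0104, 0.2006]
tcp_rot: [[0.469, 0.883, -0.001], [0.883, -0.469, -0.0], [-0.001, -0.0, -1.0]]
force: [0.3, 0.4, 0.3]
grip_width: 0.999
grip_force: 0.0
```

Request:
arm_command:
  steps:
    - [94,0,0,0,0]
    - [94,0,0,0,0]

```text
clock: 14.42
position: [0.4678, -0.0086, 0.2007]
tcp_rot: [[0.47, 0.882, -0.0], [0.882, -0.47, 0.001], [0.001, -0.001, -1.0]]
force: [0.2, -0.1, 0.5]
grip_width: 0.997
grip_force: 0.0
```

```bash
python3 - <<'E'
from h import *
import pickle
st=observe(); pickle.dump(st,open('st_w5.pkl','wb'))
print(st['position'],st['joint_pos'],st['force'])
u,v=map(int,proj('wrist',[.4675,-.009,.03],st))
save('wrist','w5.png',(u-60,v-60,u+60,v+60),5); print(u-60,v-60)
save('side','s5.png',(220,170,360,275),4)
a=cv2.imread('pics/w5.png');b=cv2.imread('pics/s5.png')
o=np.zeros((600,800,3),np.uint8);o[:480,:480]=cv2.resize(a,(480,480));o[:240,480:]=cv2.resize(b,(320,240));cv2.imwrite('pics/c5.png',o)
E
```

```text
[ 0.46775543 -0.0086066   0.20071977] [-9.62030620e+00  6.68397435e+00  9.88789886e+01  4.34030260e-02
  7.44565216e+01  1.84231047e+01] [ 0.17538154 -0.06944149  0.51650938]
218 136
```

View pics/c5.png

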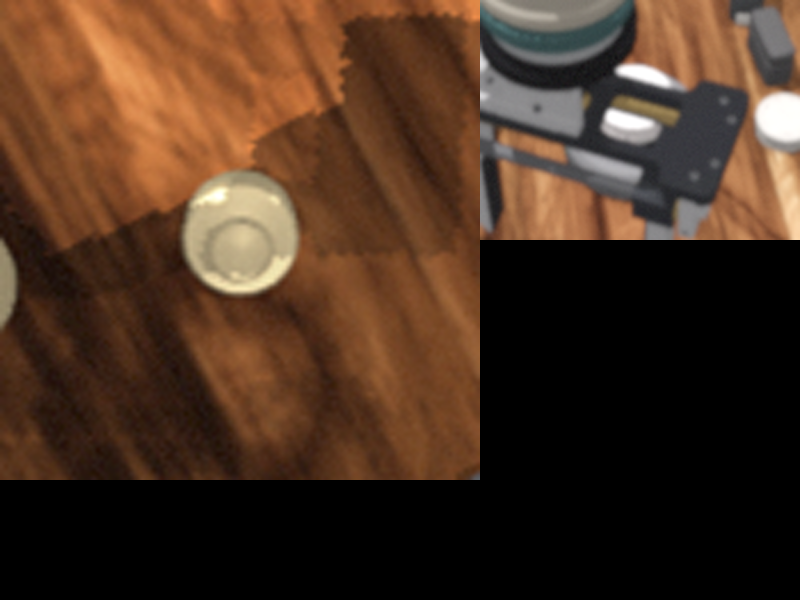

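The smaller weight's knob centre is at (240,249) and its outline centre at (240,233). The larger weight is close by at the left edge, so I'll approach with the fingers at 60 mm.

```bash
python3 - <<'E'
from h import *
import pickle
st=pickle.load(open('st_w5.pkl','rb')); R=st['tcp_rot']
for u,v,z in((240,249,.04),(240,233,.02)):
    p=ray('wrist',218+u/4,136+v/4,z,st); c=p-R@[.00275,.0007,0]; print(c, R.T@(c-st['position']))
E
```

```text
[ 0.46548994 -0.01107187  0.03999878] [-0.00333509 -0.00075089  0.16071951]
[ 0.46556679 -0.01096218  0.01999878] [-0.00321384 -0.00072359  0.18071957]
```

Request:
arm_command:
  steps:
    - [60,-3.2,-0.7,0,0]
    - [60,0,0,50,0]
    - [60,0,0,50,0]
    - [60,0,0,40,0]
    - [60,0,0,0,0]

```text
clock: 15.15
position: [0.4631, -0.0103, 0.0585]
tcp_rot: [[0.468, 0.884, -0.007], [0.884, -0.468, 0.001], [-0.002, -0.007, -1.0]]
force: [-0.5, 0.3, 0.4]
grip_width: 0.636
grip_force: 0.0
```

Request:
arm_command:
  steps:
    - [60,0,0,0,0]
    - [60,0,0,30,0]
    - [60,0,0,21,0]
    - [60,0,0,0,0]
    - [60,0,0,0,0]

```text
clock: 15.78
position: [0.4674, -0.0116, 0.0115]
tcp_rot: [[0.469, 0.883, 0.003], [0.883, -0.469, -0.001], [0.001, 0.003, -1.0]]
force: [0.2, -0.8, -0.1]
grip_width: 0.641
grip_force: 0.0
```

Request:
arm_command:
  steps:
    - [20,0,0,0,0]
    - [20,0,0,0,0]
    - [20,0,0,0,0]
    - [20,0,0,0,0]
    - [20,0,0,0,0]
  grip_force: 20

```text
clock: 16.4
position: [0.466, -0.0115, 0.0101]
tcp_rot: [[0.47, 0.883, 0.001], [0.883, -0.47, -0.0], [0.0, 0.001, -1.0]]
force: [-0.5, -0.8, 2.6]
grip_width: 0.3
grip_force: 20.0
```

Request:
arm_command:
  steps:
    - [20,0,0,0,0]

```text
clock: 16.52
position: [0.4659, -0.0115, 0.0101]
tcp_rot: [[0.47, 0.883, 0.001], [0.883, -0.47, -0.0], [0.0, 0.001, -1.0]]
force: [-0.4, -1.0, 3.9]
grip_width: 0.304
grip_force: 20.0
```

Request:
arm_command:
  steps:
    - [20,0,0,-40,0]
    - [20,0,0,-60,0]
    - [20,0,0,-20,0]
    - [20,55.3,-9.7,0,0]
    - [20,55.3,-9.7,0,0]

```text
clock: 17.15
position: [0.5005, 0.0959, 0.1298]
tcp_rot: [[0.472, 0.882, -0.0], [0.882, -0.472, -0.0], [-0.0, -0.0, -1.0]]
force: [1.2, -0.4, -1.7]
grip_width: 0.304
grip_force: 20.0
```

Request:
arm_command:
  steps:
    - [20,55.3,-9.7,0,0]
    - [20,55.3,-9.7,0,0]
    - [20,0,0,0,0]
    - [20,0,0,0,0]
    - [20,0,0,0,0]

```text
clock: 17.77
position: [0.5344, 0.2007, 0.1294]
tcp_rot: [[0.471, 0.882, -0.002], [0.882, -0.471, -0.001], [-0.002, -0.001, -1.0]]
force: [-0.1, 0.5, -2.0]
grip_width: 0.304
grip_force: 20.0
```

```bash
python3 - <<'E'
from h import *
st=observe(); R=st['tcp_rot']; print(st['position'],R.T@(np.array([.5357,.202,.0765])-st['position']))
save('wrist','w6.png',(150,100,410,295),3)
E
```

```text
[0.53444917 0.20071255 0.12940766] [0.00180422 0.00054596 0.05290453]
```

View pics/w6.png

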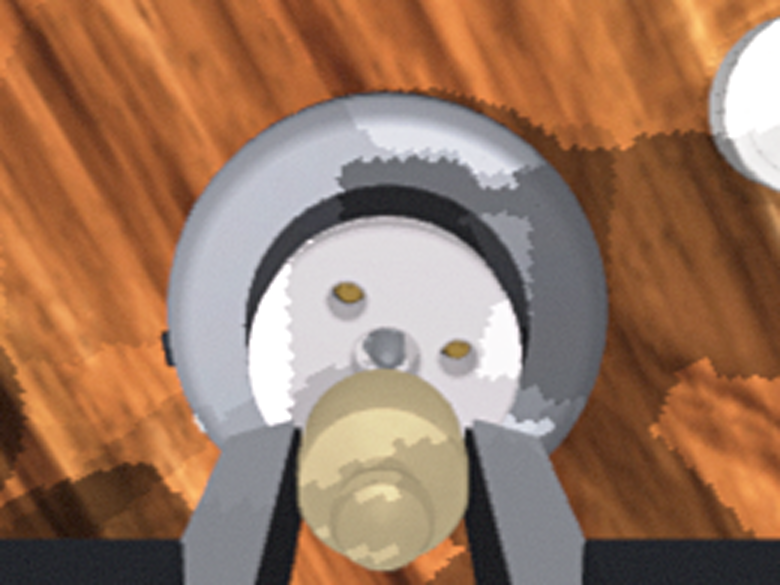

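The platter sits home, with the brass studs visible in its holes at (348,293) and (458,350). The weight hangs upright in the grip. Lowering it.

Request:
arm_command:
  steps:
    - [20,1.8,0.5,20,0]
    - [20,0,0,20,0]
    - [20,0,0,8,0]
    - [20,0,0,0,0]
    - [20,0,0,0,0]

```text
clock: 18.45
position: [0.5372, 0.2033, 0.0827]
tcp_rot: [[0.47, 0.883, 0.002], [0.883, -0.47, 0.0], [0.001, 0.001, -1.0]]
force: [-0.1, -0.8, -2.0]
grip_width: 0.307
grip_force: 20.0
```

Request:
arm_command:
  steps:
    - [20,0,0,1.5,0]
    - [20,0,0,1,0]
    - [20,0,0,1,0]
    - [20,0,0,0,0]

```text
clock: 18.95
position: [0.5365, 0.2035, 0.0782]
tcp_rot: [[0.469, 0.883, -0.0], [0.883, -0.469, -0.0], [-0.0, -0.0, -1.0]]
force: [0.0, 0.4, -2.2]
grip_width: 0.302
grip_force: 20.0
```

Request:
arm_command:
  steps:
    - [20,-1.7,0,0,0]
    - [20,0,0,1,0]
    - [20,0,0,0.6,0]
    - [20,0,0,0,0]

```text
clock: 19.45
position: [0.5357, 0.2019, 0.0767]
tcp_rot: [[0.47, 0.883, -0.0], [0.883, -0.47, -0.0], [-0.0, -0.0, -1.0]]
force: [0.4, -0.3, -2.3]
grip_width: 0.301
grip_force: 20.0
```

Request:
arm_command:
  steps:
    - [20,0,0,0.5,0]
    - [20,0,0,0.5,0]
    - [20,0,0,0,0]

```text
clock: 19.82
position: [0.5358, 0.202, 0.0761]
tcp_rot: [[0.47, 0.883, 0.0], [0.883, -0.47, 0.0], [0.0, 0.0, -1.0]]
force: [-1.4, -0.5, 1.4]
grip_width: 0.3
grip_force: 20.0
```

Contact. Release and rise.

Request:
arm_command:
  steps:
    - [60,0,0,0,0]
    - [60,0,0,0,0]
    - [60,0,0,0,0]
    - [60,0,0,0,0]
    - [60,0,0,-10,0]

```text
clock: 20.45
position: [0.5351, 0.2018, 0.0854]
tcp_rot: [[0.47, 0.883, -0.002], [0.883, -0.47, -0.001], [-0.001, -0.001, -1.0]]
force: [0.6, -0.5, 0.5]
grip_width: 0.637
grip_force: 0.0
```

Request:
arm_command:
  steps:
    - [60,0,0,-40,0]
    - [60,0,0,-50,0]
    - [60,-50,0,-20,0]
    - [60,-50,0,0,0]
    - [60,-50,0,0,0]

```text
clock: 21.08
position: [0.465, 0.0684, 0.197]
tcp_rot: [[0.469, 0.883, 0.002], [0.883, -0.469, -0.0], [0.001, 0.002, -1.0]]
force: [-0.4, -0.3, -0.5]
grip_width: 0.635
grip_force: 0.0
```

Request:
arm_command:
  steps:
    - [60,-50,0,0,0]
    - [60,-50,0,0,0]
    - [60,-50,0,0,0]
    - [60,0,0,0,0]

```text
clock: 21.58
position: [0.3938, -0.0651, 0.1966]
tcp_rot: [[0.474, 0.88, 0.001], [0.88, -0.474, -0.001], [-0.001, 0.001, -1.0]]
force: [0.8, 0.8, 0.2]
grip_width: 0.638
grip_force: 0.0
```

```bash
python3 - <<'E'
from h import *
save('side','s7.png',(200,150,400,300),3.5); save('top','t7.png',(200,130,330,230),4.5)
a=cv2.imread('pics/s7.png');b=cv2.imread('pics/t7.png')
o=np.zeros((300,800,3),np.uint8);o[:,:400]=cv2.resize(a,(400,300));o[:,400:]=cv2.resize(b,(400,300));cv2.imwrite('pics/c7.png',o)
print(observe()['force'])
E
```

```text
[ 0.00947205 -1.59566744 -0.12584636]
```

View pics/c7.png

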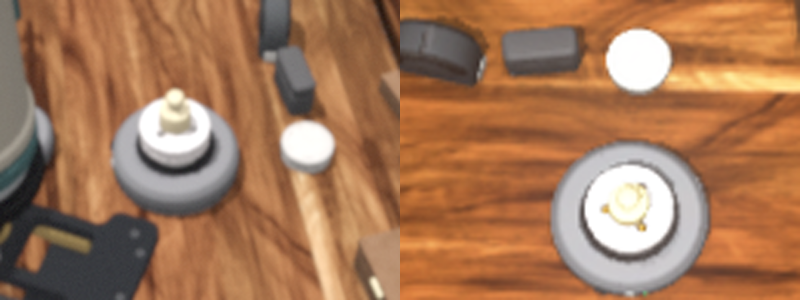

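The weight stands upright in the middle of the platter: top view (630,203), with the platter centre at (629,208). The tin, earbud case and tape measure show no movement. Handing in.

```bash
python3 -c "from rig import *;print(sign_off())"
```

```text
the job is handed in; nothing more can be done
None
```

The job is handed in at about 22 s (no verdict was returned): the platter snapped home over the studs with wrist force readings under 10 N, the brass weight stands upright mid-platter, and the things behind the turntable look unmoved.

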